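Pin the keeper bar over the hammer

ROBOT

A 7-joint arm with a two-finger parallel gripper is mounted at the origin on the work surface. World frame = base frame: x ahead of the robot, y to its left, z up, the work surface at z = 0. Lengths are in m, angles in rad, forces in N, time in s.
With the tool pointing down it reaches from about 0.425 to 1.025 m from the base axis. Payload 3.6 kg.
Tool frame: the origin (TCP) lies at the very end of the fingers, on their centre line; the grasp point (between the pads) lies 19 mm behind it (robot.grasp_offset is the distance from the TCP to the grasp point, in m); z points along the fingers, y is the direction in which the jaws open and shut (so a half turn about z gives the same grasp; the last joint's range is limited). The gripper opens to 85 mm and grips with 20 to 120 N. Pads are 22 mm wide; open, the fingers measure 114 mm over their backs; the gripper's body (76 mm by 85 mm) begins 54 mm behind the grasp point. The pads swing forward as they close: fully open they stand 13 mm farther back than shut.
Start: joints at [-1.23, 0.591, 0.048, 1.609, -0.033, 0.943, -0.034], TCP at [0.305, 0.658, 0.231] pointing down, gripper open.
Joint ranges: [-2.69, 2.69], [-0.47, 2.24], [-1.27, 1.36], [0.19, 2.51], [-1.53, 4.68], [0.08, 2.07], [-3.09, 3.09]. Speed limits (rad/s): [2.57, 2.57, 3.14, 3.14, 3.14, 3.14, 3.14].

INTERFACE

Orientations are given as a unit quaternion [x, y, z, w].
In Python, from plant import robot gives the robot as it stands. The module is installed in compiled form; this text tells all that it offers.
- The arm moves only by the tool play_rows, never from a script. Its argument "targets" is a list of rows, each a list of 7 numbers: the shift along the tool's x, y, z each as a share of 250 mm, from -1 to 1, then the turn, a rotation vector about the tool's x, y, z each as a share of 360 degrees, from -1 to 1, then the opening, from 0 (shut) to 1 (fully open). A call has 1 to 5 rows; each row is the pose to reach, as a shift and turn from the pose commanded when the call began, along the tool's axes at that moment, turning the shorter way round; what a row does not reach only later rows make up. A row lasts 1/12 s, in which the tool goes at most 41.7 mm and 7.16 degrees, less where a joint would pass 70% of its speed; a pose out of reach is approached as far as the arm can. A call with a number of a shift or a turn outside -1 to 1 is refused whole. A call with a gripper value outside its range is refused whole. The fingers move at their own pace and stop on an object; the grip force is fixed at half the most. Time passes only in rows, so rows that repeat a pose let the fingers close. It gives the time, the measured TCP pose, the force and the opening at its end, in the units of the state.
- robot.get_obs(): the state, without advancing time (a new reading comes with each control period).
- robot.grab_frame(name): name is "scene" or "top"; returns a dict with "pixels" (384x512x3 uint8, blue, green, red), "fov_y" (degrees; the focal length in pixels is half the picture's height over the tangent of half this angle, whatever the lens; pixels are square), "cx", "cy" (the principal point, pixels), "R" (3x3) and "t" (3): a world point X has camera coordinates R X + t. Camera axes: x right, y down, z forward; pixel columns grow to the right and rows downward; lengths in m; the calibration is good to about 2 mm. A picture is of the moment at which its call begins. There is no depth.
- robot.close_job(): hands the job in, once; it reports no verdict.
The state is a dict: "time_s": time; "joint_positions": joint angles; "qvel": joint speeds; "joint_efforts": joint torques, N m; "position": TCP position; "eef_rot": TCP orientation; "force": force on the tool from outside, world axes, zero at the start; "moment": the same for the moment, N m; "width": opening from 0.0 (shut) to 1.0 (fully open).
Only numpy, scipy, OpenCV 4.12 (cv2) and the standard library are available. Lean on these libraries where they do the work, as an engineer would, in place of code of your own. Each camera call takes 0.05 s, during which the arm holds its last target.

TASK

Lock the hammer onto the flat pegboard: swing the keeper bar fully shut so that its slotted eye lies between the two ears of the yoke, then take the headed pin from the wooden block, pass it down through upper ear, eye and lower ear until its head sits flush on the upper ear, and let go. Feel for the hole and never force the pin: keep its push on the metalwork gentle, under 25 N. Leave the hammer and the other things where they are.

Things in the scene. Friction and masses are not known exactly. Their poses are not given: they have to be found in the camera images.
- board: Black pegboard panel lying flat, fixed, 240 (x) x 360 (y) x 14 mm high. Origin: centre of its underside, z up. Carries the hinge post of the keeper bar at (0, +110 mm) and the steel yoke near (0, -79 to -101 mm). 38 mm high pegs cradle the hammer; three 43 mm high hooks stand at x = +75 to +101, y = -120, +90, +140 mm.
- seat (a point): Reference point level with the top face of the yoke's upper ear (72 mm above the console), on the line of its pin hole; axes as the board's. The hole's centre is NOT here: it lies 4 to 26 mm away in the board's +y direction (x and z are true), as the yoke is clamped somewhere on a short rail; this distance is not measured: find it by feel or sight. The yoke does not shift under forces below 50 N.
- keeper (a joint): Angle (rad) of the keeper bar on its upright hinge. 0: bar along the board's -y, eye on the yoke's line; positive: open, free end towards the board's -x. Shut, it meets a stop at -0.012, where the eye is 2.4 mm too far to +x and the pin's tapered nose must push it back. Stiff: 0.6 N m dry friction (4.5 N at the knob, 3 N at the eye); it stays where left.
- keeper_knob (a point): Top centre of the upright black knob on the keeper bar, 14 mm diameter, 61 to 95 mm above the console, 135 mm from the hinge axis: at the board's x = -135 sin(angle), y = 110 - 135 cos(angle) mm. y axis along the bar towards the hinge. Pinch it from above or push it.
- keeper_eye (a point): Centre of the slotted eye of the steel keeper bar, 200 mm from the hinge axis, half way through the bar's thickness (bar 22 mm wide, 8 mm thick, 53 to 61 mm above the console). Slot 12 mm wide across the bar and 35 mm long along it; the eye plate is 30 x 50 mm.
- pin: Loose steel clevis pin, about 90 g, standing upright in the wooden block. Origin on its axis at the underside of the head, z up. Head: cylinder 18 mm diameter, 34 mm high above the origin (grasp it here, at least 3 mm above its underside). Shank: 10 mm diameter, reaching 48 mm below the origin; the last 12 mm taper to a 5 mm flat nose.
- block: Fixed wooden block 75 x 75 x 54 mm high, origin at the centre of its underside, with one central upright hole of 14 mm in which the pin stands, head resting on the top face. It stands to the left or the right of the pegboard, the terracotta pot on the other side.
- hammer: Steel claw hammer with black rubber grip, 240 mm long, lying on the pegboard along its x, head towards +x, in the cradle pegs under the bar; highest point about 42 mm above the console. Bystander, origin under the middle of its length.
- pot: Round terracotta plant pot filled level, 104 mm diameter, 90 mm high; origin at the centre of its underside. Bystander.
- organiser: Translucent screw organiser with three flip lids, 90 x 160 x 43 mm, origin at the centre of its underside, beyond the pegboard on the left. Bystander.
- lamp: White ceramic desk lamp, 200 mm high, shade 130 mm diameter, with a small toggle switch on its foot; origin at the centre of its underside, beyond the pegboard on the right. Bystander.
- lower_ear (a point): 22 mm under the seat point, level with the lower ear's top face, 50 mm above the console. Yoke: two level 36 x 36 mm ears, 8 mm thick, 14 mm gap between, each with an upright 11.5 mm round hole with 1 mm chamfer, in line; joined by a web 38 to 46 mm to the -y side of the hole; open to -x, +x and +y. 24 mm of free space to the rail under the lower ear.

How it is judged:
On the way:
1. the keeper bar is swung shut, its eye between the ears of the yoke (value of joint keeper below 0.02 rad), for 0.2 s.
At the end, for the whole second after the job is handed in: The keeper bar is shut (joint below 0.02 rad); the pin stands at rest, upright within 0.1 rad, through ears and eye, the underside of its head within 3 mm of the upper ear's top, within 4 mm of the seat point along the board's x and 1 to 29 mm from it along +y (value of joint keeper below 0.02 rad and z of pin in the frame of seat between -0.003 and 0.003 m and x of pin in the frame of seat between -0.004 and 0.004 m and y of pin in the frame of seat between 0.001 and 0.029 m and angle between pin's own z axis and vertical below 0.1 rad and linear speed of pin below 0.02 m/s); the robot touches nothing.
It fails at once if the pin is forced: it presses on the yoke, bar or pegboard with more than 25 N (contact force between pin and board above 25 N).
It fails at once if the hammer is moved more than 20 mm (distance of hammer from where it was at the start of the episode above 0.02 m).
It fails at once if the pot, organiser or lamp is moved more than 20 mm (distance of any of pot, organiser, lamp from where it was at the start of the episode above 0.02 m).
It also fails if it takes over 72 s, if anything falls off the work surface, if the arm or the gripper's body presses on something with over 40 N, if the wrist force passes 120 N, or if a joint passes its speed limit or range.

## Working session

There is one attempt and no reset: what is moved stays moved. The work goes in short steps, Python scripts to look and compute and a tool call to move; the robot and the scene stay as the last step left them, time stands still between calls to the robot, and variables do not carry over. Pictures are saved under pics/ and viewed, and the job is handed in when it is done.

Besides the shell and the picture viewer there is one more tool, called after "Request:" in YAML: its name, and indented under it one key for each argument. play_rows: Moves the arm, as the interface text tells. Shift numbers are shares of 250 mm and turn numbers shares of 360 degrees, none past 1 either way. Its arguments: {"type":"object","properties":{"targets":{"type":"array"}},"required":["targets"]}

```bash
mkdir -p pics
python3 - <<'E'
from plant import robot
import cv2,json
o=robot.get_obs(); print(o)
for n in("scene","top"):
    f=robot.grab_frame(n); cv2.imwrite(f"pics/{n}0.png",f["pixels"]); print(n,f["fov_y"],f["cx"],f["cy"],f["R"],f["t"])
E
```

```text
{'time_s': 0.0, 'joint_positions': array([-1.23050732,  0.59209571,  0.04828848,  1.60987357, -0.03329334,
        0.94267513, -0.03371784]), 'qvel': array([ 2.98855303e-04, -7.66936602e-05,  1.00502922e-03,  2.40629439e-03,
        5.04647571e-04, -1.96488600e-04,  7.26741982e-04]), 'joint_efforts': array([ 1.76014428e-04, -5.48694277e+01,  1.54625013e+00, -1.98131579e+01,
        9.32922761e-03,  8.62317189e-03, -6.82558181e-06]), 'position': array([0.30436064, 0.65708698, 0.23013833]), 'eef_rot': array([ 2.15161332e-01,  9.76577871e-01, -1.10913703e-03, -1.80169903e-04]), 'force': array([ 0.05514869, -0.17050245,  0.47395539]), 'moment': array([-0.00068396,  0.0348398 , -0.00557013]), 'width': 0.9983791154619106}
scene 50.120031592993946 248.3635133194332 193.77375256423744 [[-0.81853626  0.5743119  -0.01281514]
 [ 0.38651324  0.53409909 -0.75189472]
 [-0.42497753 -0.62040632 -0.65915863]] [ 0.4909423  -0.13920941  1.29569515]
top 43.06216331283522 258.31178320908975 191.44477114034166 [[ 0.02685316 -0.99950881  0.0161572 ]
 [-0.99734685 -0.0278821  -0.0672447 ]
 [ 0.06766217 -0.0143086  -0.99760568]] [-0.0580543   0.59671086  1.53492507]
```

View pics/scene0.png

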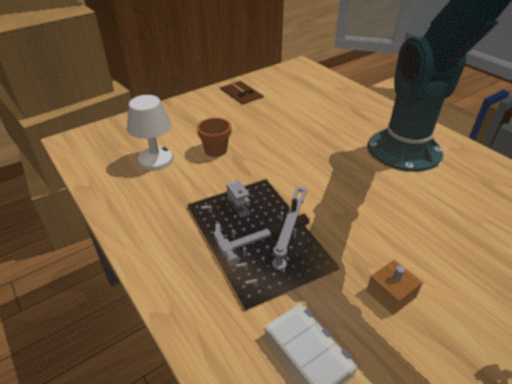

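View pics/top0.png

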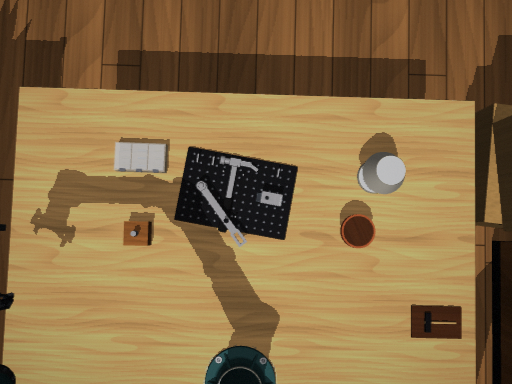

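Run:
```python
import cv2
a=cv2.imread("pics/top0.png")[125:265,100:320]
cv2.imwrite("pics/topz.png",cv2.resize(a,None,fx=3.6,fy=3.6,interpolation=cv2.INTER_CUBIC))
a=cv2.imread("pics/scene0.png")[170:320,180:430]
cv2.imwrite("pics/scz.png",cv2.resize(a,None,fx=3.2,fy=3.2,interpolation=cv2.INTER_CUBIC))
```

```text
(no output)
```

View pics/topz.png

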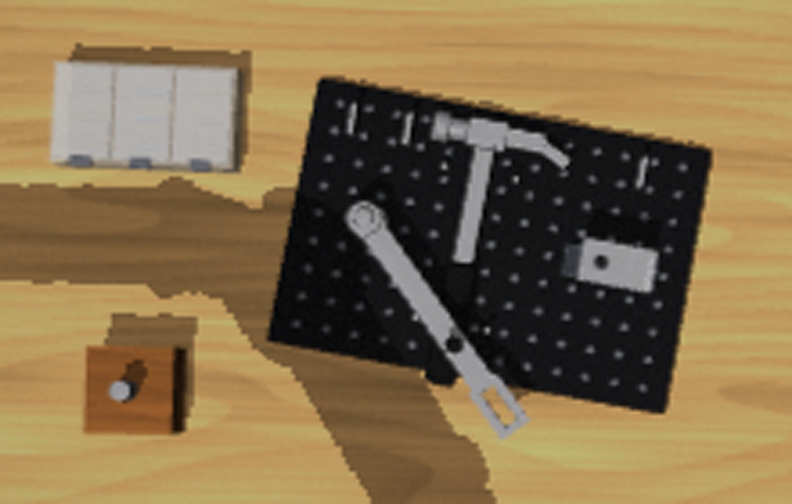

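View pics/scz.png

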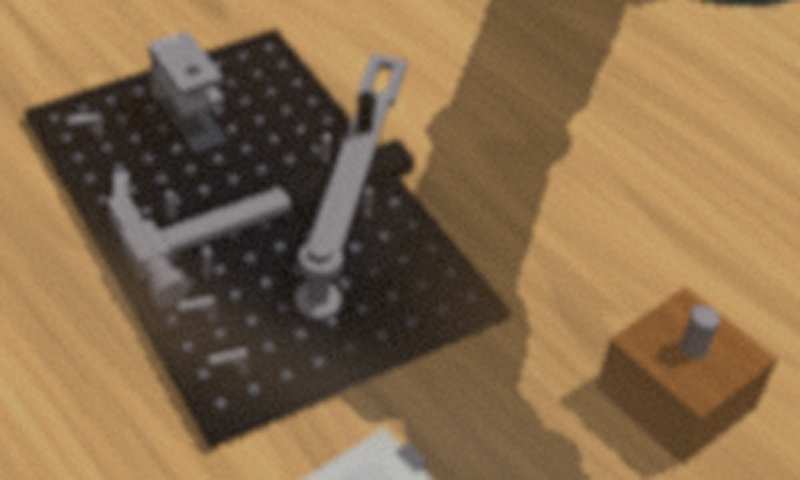

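```bash
cat > h.py <<'E'
import numpy as np, cv2
from plant import robot
from scipy.optimize import least_squares
def cam(f):
    h=f["pixels"].shape[0]; return dict(F=h/2/np.tan(np.radians(f["fov_y"])/2),cx=f["cx"],cy=f["cy"],R=np.array(f["R"]),t=np.array(f["t"]))
def proj(c,X):
    p=c["R"]@np.asarray(X,float)+c["t"]; return np.array([c["cx"]+c["F"]*p[0]/p[2],c["cy"]+c["F"]*p[1]/p[2]])
def back(c,uv,z):
    d=c["R"].T@np.array([(uv[0]-c["cx"])/c["F"],(uv[1]-c["cy"])/c["F"],1]); o=-c["R"].T@c["t"]
    return o+d*(z-o[2])/d[2]
def zo(p,s,ox,oy): return ((p[0]+.5)/s-.5+ox,(p[1]+.5)/s-.5+oy)
def tri(cs,uvs,x0=(0.5,0,0.05)):
    r=least_squares(lambda X:np.concatenate([proj(c,X)-u for c,u in zip(cs,uvs)]),x0); return r.x,np.round(r.fun,2)
E
python3 - <<'E'
from h import *
import pickle
fs=robot.grab_frame("scene");ft=robot.grab_frame("top")
S=cam(fs);T=cam(ft);pickle.dump((S,T),open("cams.pkl","wb"))
t={"c-+":(268,342),"c++":(318,78),"c+-":(711,150),"c--":(665,412),"hinge":(365,217),"hole":(601,262),"knob":(455,344),"eye":(500,408),"pin":(123,391)}
s={"c++":(210,445),"c+-":(25,108),"c--":(275,30),"c-+":(510,315),"hinge":(321,257),"hole":(193,70),"knob":(368,97),"eye":(384,80),"pin":(704,316)}
zz=dict(hinge=.065,hole=.072,knob=.095,eye=.061,pin=.088)
W={}
for k in t:
    a=zo(t[k],3.6,100,125);b=zo(s[k],3.2,180,170)
    z=zz.get(k,.014)
    x,r=tri([T,S],[a,b]); W[k]=back(T,a,z)
    print(k,"tri",x.round(4),r,"top",back(T,a,z).round(4),"sc",back(S,b,z).round(4))
P=np.array([[-.12,.18],[.12,.18],[.12,-.18],[-.12,-.18]]);Q=np.array([W[k][:2] for k in("c-+","c++","c+-","c--")])
def f(p): 
    c,s_=np.cos(p[2]),np.sin(p[2]); return (P@np.array([[c,s_],[-s_,c]])+p[:2]-Q).ravel()
r=least_squares(f,[.5,0,0]);print(r.x,np.round(r.fun*1e3,1))
p=r.x;c,s_=np.cos(p[2]),np.sin(p[2])
for k in W:
    d=W[k][:2]-p[:2];print(k,(np.array([[c,s_],[-s_,c]])@d*1e3).round(1))
E
```

```text
c-+ tri [0.5024 0.2241 0.0062] [ 0.46 -0.42  0.44  0.02] top [0.5009 0.2243 0.014 ] sc [0.5084 0.2274 0.014 ]
c++ tri [0.7394 0.1887 0.0095] [ 0.19 -0.24  0.2   0.01] top [0.7379 0.1887 0.014 ] sc [0.7413 0.1909 0.014 ]
c+- tri [ 0.683  -0.1646  0.0148] [-0.02  0.04 -0.04 -0.  ] top [ 0.6833 -0.1648  0.014 ] sc [ 0.6826 -0.1654  0.014 ]
c-- tri [ 0.4484 -0.1293  0.0098] [ 0.01 -0.01  0.01  0.  ] top [ 0.4485 -0.129   0.014 ] sc [ 0.4516 -0.1253  0.014 ]
hinge tri [0.6103 0.1379 0.0608] [-0.12  0.13 -0.12 -0.01] top [0.6104 0.1371 0.065 ] sc [0.6125 0.1409 0.065 ]
hole tri [ 0.5772 -0.0673  0.0714] [ 0.09 -0.11  0.12  0.01] top [ 0.5768 -0.067   0.072 ] sc [ 0.5778 -0.0668  0.072 ]
knob tri [0.5023 0.0556 0.0928] [-0.25  0.26 -0.28 -0.01] top [0.5031 0.0548 0.095 ] sc [0.5034 0.0578 0.095 ]
eye tri [0.4492 0.0165 0.0544] [-0.06  0.06 -0.07 -0.  ] top [0.4495 0.0162 0.061 ] sc [0.4542 0.022  0.061 ]
pin tri [0.4556 0.3343 0.0836] [-0.21  0.15 -0.17 -0.  ] top [0.4562 0.3327 0.088 ] sc [0.4589 0.3363 0.088 ]
[ 0.59266109  0.02981607 -0.15030116] [ 0.   1.5  0.3  1.1  1.1 -1.3 -1.5 -1.2]
c-+ [-119.8  178.6]
c++ [119.8 178.9]
c+- [ 118.7 -178.8]
c-- [-118.7 -178.6]
hinge [  1.5 108.8]
hole [ -1.2 -98.1]
knob [-92.3  11.3]
eye [-139.5  -34.9]
pin [-180.3  279. ]
```

```bash
cat >> h.py <<'E'
from scipy.spatial.transform import Rotation as Ro
BP=np.array([0.5926,0.0298]); BY=-0.150
def b2w(x,y): # mm board -> world m
    c,s=np.cos(BY),np.sin(BY); return BP+np.array([c*x-s*y,s*x+c*y])/1000
def rows(targets):
    """targets: (x,y,z,yaw of tool y in rad,w); prints rows relative to measured pose"""
    o=robot.get_obs();R0=Ro.from_quat(o["eef_rot"]);p0=o["position"]
    for x,y,z,yaw,w in targets:
        ty=np.array([np.cos(yaw),np.sin(yaw),0]);tz=np.array([0,0,-1.]);tx=np.cross(ty,tz)
        Rt=Ro.from_matrix(np.stack([tx,ty,tz],1))
        d=R0.inv().apply(np.array([x,y,z])-p0)/.25;r=(R0.inv()*Rt).as_rotvec()/(2*np.pi)
        print(d.round(4),r.round(4),w)
def knob(th): return b2w(-135*np.sin(th),110-135*np.cos(th))
def st():
    o=robot.get_obs();R=Ro.from_quat(o["eef_rot"]).as_matrix();print(o["time_s"],o["position"].round(4),"yaw",np.degrees(np.arctan2(R[1,1],R[0,1])).round(2),"zz",R[:,2].round(3),"F",o["force"].round(2),"M",o["moment"].round(2),"w",o["width"])
E
python3 - <<'E'
from h import *
k=knob(.752);print(k)
rows([(k[0],k[1],.2,BY-.752,.35)])
E
```

```text
[0.50312144 0.05485914]
[-1.7337 -1.8529  0.125 ] [-1.000e-04  2.000e-04  3.245e-01] 0.35
```

Request:
play_rows:
  targets:
    - [-0.1,-0.107,0,0,0,0,0.35]
    - [-0.2,-0.214,0,0,0,0.015,0.35]
    - [-0.31,-0.33,0,0,0,0.03,0.35]
    - [-0.42,-0.45,0,0,0,0.045,0.35]
    - [-0.53,-0.57,0,0,0,0.06,0.35]

```text
time_s: 0.62
position: [0.3653, 0.471, 0.2312]
eef_rot: [0.396, 0.918, -0.0, 0.0]
force: [0.8, 0.3, 0.0]
width: 0.353
```

Run:
```python
from h import *
st();k=knob(.752)
rows([(k[0],k[1],.2,BY-.752,.35)])
```

```text
0.6167 [0.3653 0.471  0.2312] yaw 43.3 zz [ 0. -0. -1.] F [0.78 0.33 0.02] M [-0.   -0.04 -0.09] w 0.35305390587398033
[-1.5894 -0.7406  0.1249] [0.     0.     0.2638] 0.35
```

Request:
play_rows:
  targets:
    - [-0.14,-0.065,0,0,0,0.018,0.35]
    - [-0.29,-0.13,0,0,0,0.036,0.35]
    - [-0.44,-0.2,0,0,0,0.054,0.35]
    - [-0.58,-0.27,0,0,0,0.072,0.35]
    - [-0.72,-0.335,0,0,0,0.09,0.35]

```text
time_s: 1.03
position: [0.4285, 0.2825, 0.2315]
eef_rot: [0.637, 0.771, 0.0, -0.0]
force: [1.5, 0.0, 0.5]
width: 0.353
```

Run:
```python
from h import *
st();k=knob(.752)
rows([(k[0],k[1],.2,BY-.752,.35)])
```

```text
1.0333 [0.4285 0.2825 0.2315] yaw 10.82 zz [-0.  0. -1.] F [1.53 0.03 0.47] M [ 0.01 -0.08  0.08] w 0.35290446913366447
[-0.9507  0.1224  0.1256] [-0.     -0.      0.1736] 0.35
```

Request:
play_rows:
  targets:
    - [-0.15,0.02,0,0,0,0.018,0.35]
    - [-0.3,0.04,0,0,0,0.036,0.35]
    - [-0.45,0.06,0,0,0,0.054,0.35]
    - [-0.6,0.08,0.02,0,0,0.072,0.35]
    - [-0.72,0.1,0.04,0,0,0.09,0.35]

```text
time_s: 1.45
position: [0.4883, 0.1099, 0.2218]
eef_rot: [0.827, 0.561, 0.001, 0.0]
force: [0.1, 0.2, 0.0]
width: 0.349
```

Run:
```python
from h import *
st();k=knob(.752)
rows([(k[0],k[1],.2,BY-.752,.35)])
```

```text
1.45 [0.4883 0.1099 0.2218] yaw -21.68 zz [ 0.001 -0.    -1.   ] F [0.07 0.24 0.03] M [ 0.01 -0.04 -0.05] w 0.3493756997805699
[-0.1829  0.1362  0.0872] [ 0.0002 -0.0001  0.0833] 0.35
```

Request:
play_rows:
  targets:
    - [-0.04,0.03,0.02,0,0,0.017,0.35]
    - [-0.08,0.06,0.04,0,0,0.034,0.35]
    - [-0.12,0.09,0.06,0,0,0.051,0.35]
    - [-0.16,0.12,0.08,0,0,0.068,0.35]
    - [-0.183,0.136,0.09,0,0,0.0835,0.35]

```text
time_s: 1.87
position: [0.5029, 0.0564, 0.1985]
eef_rot: [0.945, 0.328, -0.0, 0.0]
force: [0.4, -0.7, 0.4]
width: 0.35
```

Request:
play_rows:
  targets:
    - [0,0,0,0,0,0,0.35]
    - [0,0,0,0,0,0,0.35]

```text
time_s: 2.03
position: [0.5027, 0.0579, 0.1987]
eef_rot: [0.943, 0.332, -0.0, 0.0]
force: [0.1, -0.0, 0.5]
width: 0.347
```

Run:
```python
from h import *
st();k=knob(.752);print(k)
rows([(k[0],k[1],.12,BY-.752,.35),(k[0],k[1],.07,BY-.752,.35)])
a=robot.grab_frame("scene")["pixels"][100:250,200:400]
cv2.imwrite("pics/s1.png",cv2.resize(a,None,fx=4,fy=4,interpolation=cv2.INTER_CUBIC))
```

```text
2.0333 [0.5027 0.0579 0.1987] yaw -51.21 zz [-0. -0. -1.] F [ 0.06 -0.03  0.5 ] M [ 0.03 -0.03  0.  ] w 0.3466272126423139
[0.50312144 0.05485914]
[-0.0061  0.0106  0.3148] [-0.      0.0001  0.0013] 0.35
[-0.006   0.0106  0.5148] [-0.      0.0001  0.0013] 0.35
```

View pics/s1.png

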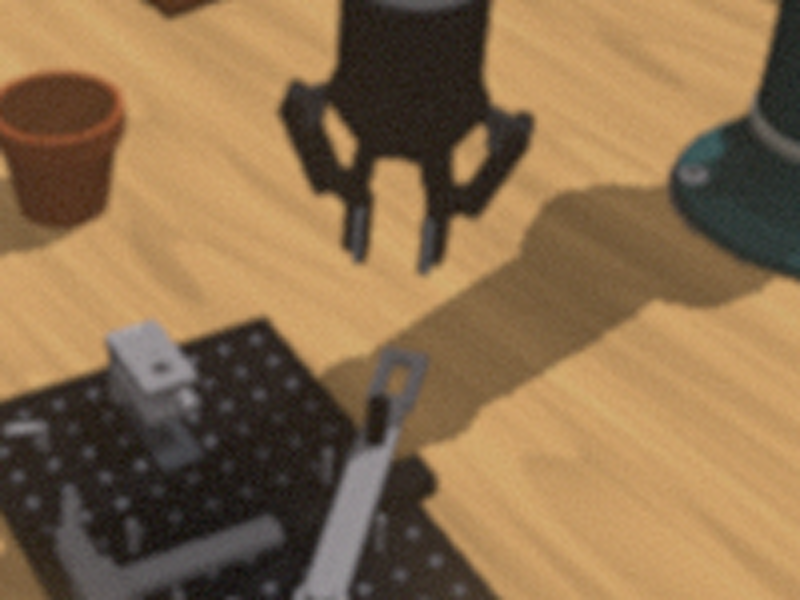

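The jaws (tips at picture pixels 360,260 and 428,270) hang above the knob, about 30 mm apart across the bar. Descending to cage the knob.

Request:
play_rows:
  targets:
    - [-0.006,0.008,0.12,0,0,0.0013,0.35]
    - [-0.006,0.008,0.24,0,0,0.0013,0.35]
    - [-0.006,0.008,0.36,0,0,0.0013,0.35]
    - [-0.006,0.008,0.45,0,0,0.0013,0.35]
    - [-0.006,0.008,0.51,0,0,0.0013,0.35]

```text
time_s: 2.5
position: [0.5019, 0.0568, 0.0695]
eef_rot: [0.944, 0.329, -0.001, -0.001]
force: [0.5, -0.4, 0.3]
width: 0.353
```

Run:
```python
from h import *
st()
rows([(*knob(t),.07,BY-t,.35) for t in(.6,.45,.3,.15,0)])
a=robot.grab_frame("scene")["pixels"][150:250,230:380]
b=robot.grab_frame("top")["pixels"][165:255,180:315]
cv2.imwrite("pics/s2.png",cv2.resize(a,(600,400),interpolation=cv2.INTER_CUBIC))
```

```text
2.5 [0.5019 0.0568 0.0695] yaw -51.56 zz [-0.002  0.001 -1.   ] F [ 0.52 -0.43  0.29] M [-0.04  0.04  0.05] w 0.353015254857012
[ 0.0049  0.0909 -0.0024] [-0.0004  0.0002 -0.0239] 0.35
[ 0.0229  0.1698 -0.0025] [-0.0004  0.0002 -0.0477] 0.35
[ 0.0525  0.2451 -0.0027] [-0.0004  0.0001 -0.0716] 0.35
[ 0.0931  0.3151 -0.003 ] [-0.0004  0.0001 -0.0955] 0.35
[ 0.1437  0.3783 -0.0032] [-4.000e-04  1.000e-04 -1.194e-01] 0.35
```

View pics/s2.png

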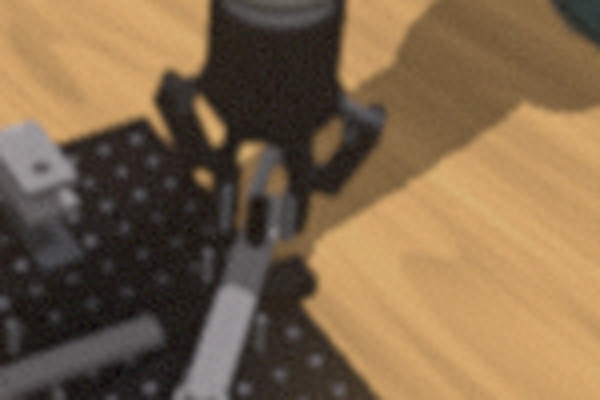

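The knob (258,220) lies between the jaws. Sweeping it shut in small steps.

Request:
play_rows:
  targets:
    - [0,0.03,0,0,0,-0.008,0.35]
    - [0.002,0.06,0,0,0,-0.016,0.35]
    - [0.005,0.091,0,0,0,-0.024,0.35]
    - [0.01,0.117,0,0,0,-0.032,0.35]
    - [0.016,0.143,0,0,0,-0.04,0.35]

```text
time_s: 3.02
position: [0.5258, 0.0325, 0.0718]
eef_rot: [0.895, 0.446, -0.002, -0.003]
force: [-3.3, 3.7, -3.1]
width: 0.349
```

Run:
```python
from h import *
st()
rows([(*knob(t),.07,BY-t,.35) for t in(.45,.4,.35,.3,.25)])
```

```text
3.0167 [0.5258 0.0325 0.0718] yaw -37.01 zz [-0.005  0.003 -1.   ] F [-3.28  3.75 -3.05] M [0.73 0.62 0.01] w 0.3485330182382652
[-0.0003  0.0353  0.0069] [-0.001   0.     -0.0073] 0.35
[0.0016 0.0622 0.0067] [-0.001   0.     -0.0153] 0.35
[0.0049 0.089  0.0065] [-0.001  -0.     -0.0232] 0.35
[0.0095 0.1156 0.0064] [-0.001  -0.     -0.0312] 0.35
[0.0154 0.1419 0.0062] [-0.001  -0.0001 -0.0392] 0.35
```

Request:
play_rows:
  targets:
    - [0,0.035,0.004,0,0,-0.0073,0.35]
    - [0.0016,0.062,0.004,0,0,-0.0153,0.35]
    - [0.005,0.089,0.004,0,0,-0.023,0.35]
    - [0.0095,0.116,0.004,0,0,-0.031,0.35]
    - [0.0154,0.142,0.004,0,0,-0.039,0.35]

```text
time_s: 3.43
position: [0.5563, 0.0136, 0.0711]
eef_rot: [0.834, 0.552, -0.001, -0.003]
force: [-3.1, 2.9, 0.6]
width: 0.348
```

Run:
```python
from h import *
st()
rows([(*knob(t),.07,BY-t,.35) for t in(.2,.15,.12,.1,.08)])
```

```text
3.4333 [0.5563 0.0136 0.0711] yaw -23.01 zz [-0.005  0.003 -1.   ] F [-3.08  2.9   0.57] M [ 0.61  0.76 -0.03] w 0.347880228616675
[0.0031 0.0267 0.0043] [-0.0009 -0.0001 -0.0082] 0.35
[0.0052 0.0537 0.0041] [-0.0009 -0.0001 -0.0162] 0.35
[0.007  0.0697 0.0041] [-0.0009 -0.0001 -0.0209] 0.35
[0.0086 0.0804 0.004 ] [-0.0009 -0.0002 -0.0241] 0.35
[0.0103 0.0911 0.0039] [-0.0009 -0.0002 -0.0273] 0.35
```

Request:
play_rows:
  targets:
    - [0.003,0.027,0.004,0,0,-0.008,0.35]
    - [0.005,0.054,0.004,0,0,-0.016,0.35]
    - [0.0085,0.08,0.004,0,0,-0.024,0.35]
    - [0.011,0.1,0.004,0,0,-0.03,0.35]
    - [0.0145,0.117,0.004,0,0,-0.035,0.35]

```text
time_s: 3.85
position: [0.585, 0.0047, 0.0703]
eef_rot: [0.769, 0.64, -0.001, -0.002]
force: [-4.3, 2.2, 3.1]
width: 0.35
```

Run:
```python
from h import *
st()
rows([(*knob(t),.07,BY-max(t,0),.35) for t in(0,-.04)])
ft=robot.grab_frame("top")
a=ft["pixels"][165:255,180:315]
cv2.imwrite("pics/t3.png",cv2.resize(a,(810,540),interpolation=cv2.INTER_CUBIC)[:,:800])
```

```text
3.85 [0.585  0.0047 0.0703] yaw -10.49 zz [-0.004  0.002 -1.   ] F [-4.3   2.17  3.09] M [0.42 0.91 0.04] w 0.34964517301481174
[0.0044 0.0148 0.0011] [-0.0007 -0.0002 -0.0053] 0.35
[0.0056 0.0363 0.001 ] [-0.0007 -0.0002 -0.0053] 0.35
```

View pics/t3.png

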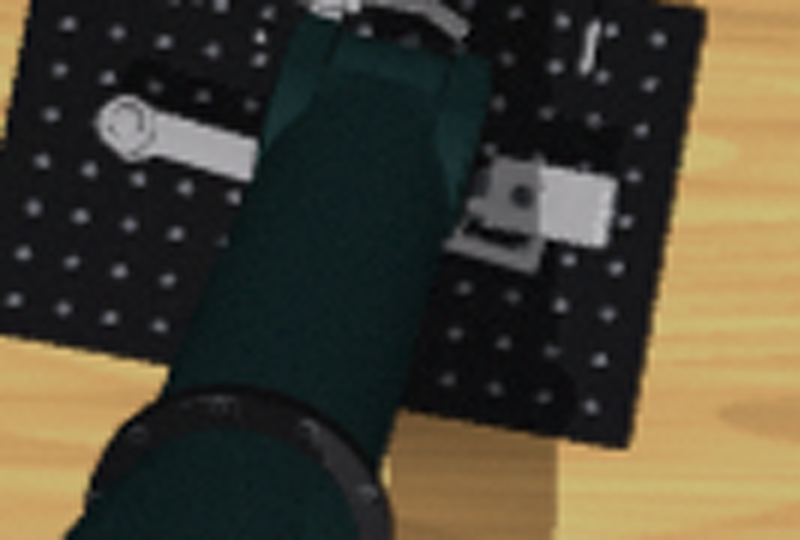

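The eye plate is still ~15 mm short (edges seen at 500,250). Pushing on in small steps.

Request:
play_rows:
  targets:
    - [0.003,0.012,0.001,0,0,-0.004,0.35]
    - [0.004,0.02,0.001,0,0,-0.005,0.35]
    - [0.005,0.028,0.001,0,0,-0.005,0.35]
    - [0.005,0.036,0.001,0,0,-0.005,0.35]
    - [0.005,0.044,0.001,0,0,-0.005,0.35]

```text
time_s: 4.32
position: [0.5978, 0.0019, 0.0691]
eef_rot: [0.76, 0.65, -0.0, -0.0]
force: [-4.7, 0.5, 3.6]
width: 0.353
```

Run:
```python
from h import *
st()
ft=robot.grab_frame("top")
a=ft["pixels"][165:255,180:315]
cv2.imwrite("pics/t4.png",cv2.resize(a,(810,540),interpolation=cv2.INTER_CUBIC)[:,:800])
```

```text
4.3167 [0.5978 0.0019 0.0691] yaw -8.96 zz [-0.001 -0.    -1.   ] F [-4.73  0.5   3.57] M [-0.01  1.04  0.04] w 0.35295459840706217
```

View pics/t4.png

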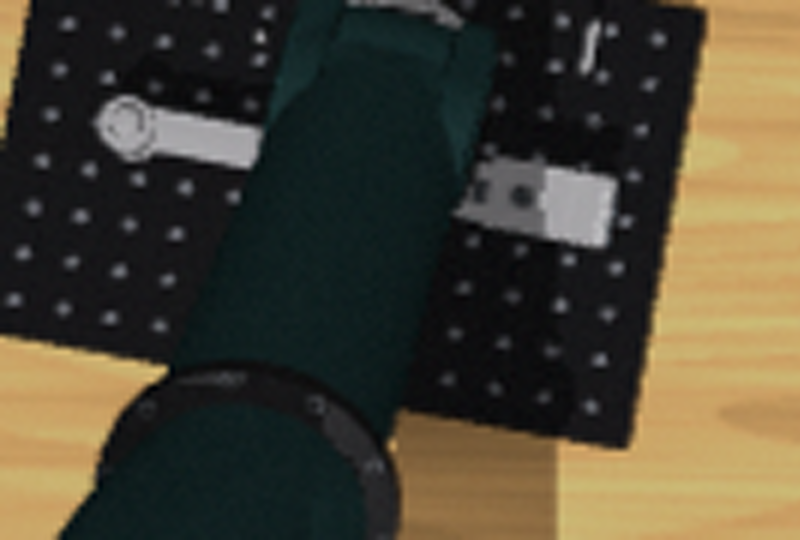

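The eye has gone under the upper ear; force is still only friction. Feeling for the stop.

Request:
play_rows:
  targets:
    - [0,0.006,0,0,0,0,0.35]
    - [0,0.01,0,0,0,0,0.35]
    - [0,0.01,0,0,0,0,0.35]

```text
time_s: 4.62
position: [0.5997, 0.0016, 0.0689]
eef_rot: [0.76, 0.65, -0.001, -0.001]
force: [-5.2, -0.7, 4.3]
width: 0.346
```

Request:
play_rows:
  targets:
    - [0,0.006,0,0,0,0,0.35]
    - [0,0.01,0,0,0,0,0.35]
    - [0,0.01,0,0,0,0,0.35]

```text
time_s: 4.87
position: [0.5997, 0.0016, 0.0686]
eef_rot: [0.76, 0.65, -0.002, -0.003]
force: [-8.6, 0.5, 7.6]
width: 0.354
```

Request:
play_rows:
  targets:
    - [0,-0.02,0,0,0,0,0.35]
    - [0,-0.04,0,0,0,0,0.35]
    - [0,-0.04,0,0,0,0,0.35]

```text
time_s: 5.12
position: [0.5942, 0.0032, 0.0692]
eef_rot: [0.76, 0.65, 0.001, 0.001]
force: [-0.8, 0.3, -0.2]
width: 0.347
```

Request:
play_rows:
  targets:
    - [0,0,0,0,0,0,0.25]
    - [0,0,0,0,0,0,0.2]
    - [0,0,0,0,0,0,0.18]
    - [0,0,0,0,0,0,0.16]
    - [0,0,0,0,0,0,0.14]

```text
time_s: 5.53
position: [0.5918, 0.0034, 0.0689]
eef_rot: [0.76, 0.65, -0.001, -0.001]
force: [-4.0, 1.5, 4.1]
width: 0.151
```

Request:
play_rows:
  targets:
    - [0,0,0,0,0,0,0.12]
    - [0,0,0,0,0,0,0.1]
    - [0,0,0,0,0,0,0.1]

```text
time_s: 5.78
position: [0.5918, 0.0034, 0.069]
eef_rot: [0.76, 0.65, -0.001, -0.001]
force: [-4.7, 0.9, 4.3]
width: 0.14
```

Request:
play_rows:
  targets:
    - [0,-0.008,0,0,0,0,0.1]
    - [0,-0.016,0,0,0,0,0.1]
    - [0,-0.02,0,0,0,0,0.1]
    - [0,-0.02,0,0,0,0,0.1]

```text
time_s: 6.12
position: [0.5911, 0.0035, 0.0692]
eef_rot: [0.76, 0.65, 0.002, 0.002]
force: [5.4, -0.6, -6.9]
width: 0.143
```

Request:
play_rows:
  targets:
    - [0,-0.003,0,0,0,0,0.1]
    - [0,-0.003,0,0,0,0,0.1]

```text
time_s: 6.28
position: [0.5901, 0.0037, 0.0691]
eef_rot: [0.76, 0.65, 0.002, 0.002]
force: [6.0, -0.2, -6.7]
width: 0.14
```

Request:
play_rows:
  targets:
    - [0,0.006,0,0,0,0,0.1]
    - [0,0.012,0,0,0,0,0.1]
    - [0,0.012,0,0,0,0,0.1]

```text
time_s: 6.53
position: [0.5901, 0.0037, 0.0691]
eef_rot: [0.76, 0.65, -0.0, -0.001]
force: [2.2, 0.8, -3.0]
width: 0.137
```

Request:
play_rows:
  targets:
    - [0,0,0,0,0,0,0.2]
    - [0,0,0,0,0,0,0.35]
    - [0,0,0,0,0,0,0.4]
    - [0,0,0,0,0,0,0.4]

```text
time_s: 6.87
position: [0.5901, 0.0032, 0.0692]
eef_rot: [0.76, 0.65, -0.0, -0.0]
force: [-0.5, 0.5, -0.4]
width: 0.399
```

Request:
play_rows:
  targets:
    - [0,0,-0.1,0,0,0,0.4]
    - [0,0,-0.2,0,0,0,0.4]
    - [0,0,-0.35,0,0,0,0.5]
    - [0,0,-0.5,0,0,0,0.6]
    - [0,0,-0.5,0,0,0,0.6]

```text
time_s: 7.28
position: [0.5951, 0.0027, 0.2011]
eef_rot: [0.76, 0.65, 0.005, 0.004]
force: [0.7, -0.5, 0.0]
width: 0.6
```

Run:
```python
from h import *
st()
rows([(.4562,.333,.2,BY,.6)])
```

```text
7.2833 [0.5951 0.0027 0.2011] yaw -8.98 zz [ 0.013  0.001 -1.   ] F [ 0.7  -0.48  0.  ] M [-0.03 -0.03 -0.  ] w 0.6001440544351535
[ 1.2183 -0.755  -0.0019] [ 0.002  -0.0004 -0.0011] 0.6
```

Request:
play_rows:
  targets:
    - [0.12,-0.075,0,0,0,0,0.6]
    - [0.25,-0.15,0,0,0,0,0.6]
    - [0.37,-0.226,0,0,0,0,0.6]
    - [0.49,-0.3,0,0,0,0,0.6]
    - [0.61,-0.378,0,0,0,0,0.6]

```text
time_s: 7.7
position: [0.5199, 0.1699, 0.1942]
eef_rot: [0.76, 0.65, 0.0, 0.0]
force: [-0.1, 0.0, 0.8]
width: 0.6
```

Request:
play_rows:
  targets:
    - [0.12,-0.075,0,0,0,0,0.6]
    - [0.25,-0.15,0,0,0,0,0.6]
    - [0.37,-0.226,0,0,0,0,0.6]
    - [0.49,-0.3,0,0,0,0,0.6]
    - [0.6,-0.376,0,0,0,0,0.6]

```text
time_s: 8.12
position: [0.4502, 0.3334, 0.1941]
eef_rot: [0.76, 0.65, 0.0, -0.0]
force: [0.5, 0.0, 0.5]
width: 0.604
```

Request:
play_rows:
  targets:
    - [0,0,0,0,0,0,0.6]
    - [0,0,0,0,0,0,0.6]

```text
time_s: 8.28
position: [0.4496, 0.3341, 0.1938]
eef_rot: [0.758, 0.652, -0.0, -0.0]
force: [0.8, -0.8, -1.0]
width: 0.598
```

Run:
```python
from h import *
st()
fs=robot.grab_frame("scene");ft=robot.grab_frame("top")
cv2.imwrite("pics/s5full.png",fs["pixels"]);cv2.imwrite("pics/t5full.png",ft["pixels"])
a=ft["pixels"][165:255,180:315]
b=fs["pixels"][170:310,180:330]
cv2.imwrite("pics/t5.png",cv2.resize(a,None,fx=5.9,fy=5.9,interpolation=cv2.INTER_CUBIC))
cv2.imwrite("pics/s5.png",cv2.resize(b,None,fx=4,fy=4,interpolation=cv2.INTER_CUBIC))
```

```text
8.2833 [0.4496 0.3341 0.1938] yaw -8.61 zz [-0.001  0.001 -1.   ] F [ 0.82 -0.79 -0.99] M [-0.03 -0.02  0.02] w 0.5977503408391867
```

View pics/t5.png

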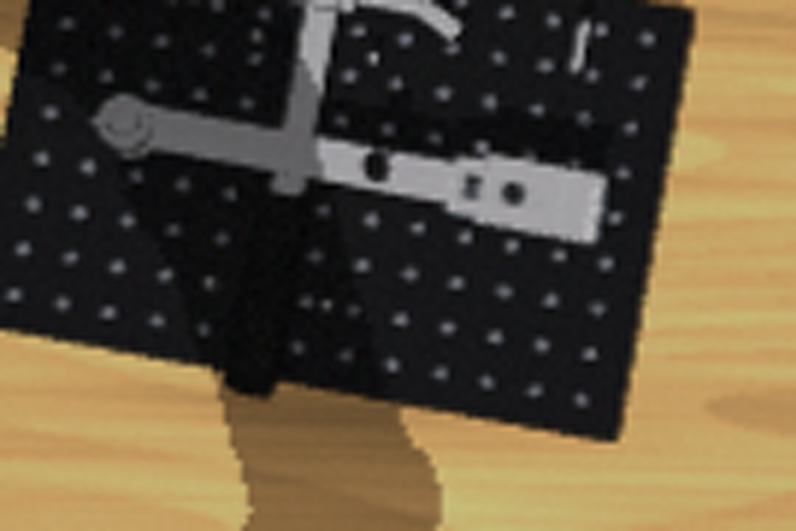

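View pics/s5.png

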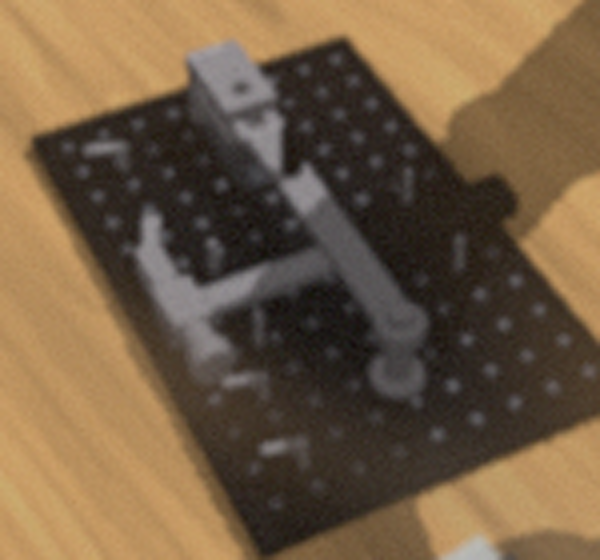

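View pics/s5full.png

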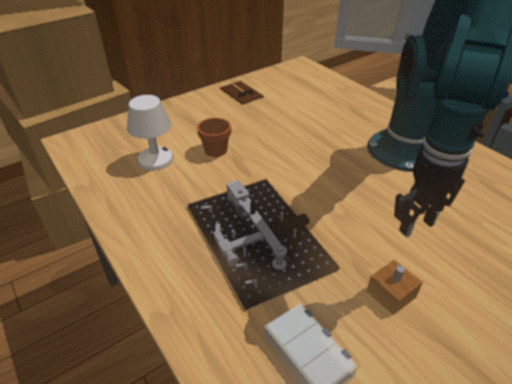

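Run:
```python
from h import *
import pickle
S,T=pickle.load(open("cams.pkl","rb"))
z=lambda p:zo(p,5.9,180,165)
k=back(T,z((377,166)),.095);h=back(T,z((513,193)),.072);hi=back(T,z((126,127)),.065)
print(k,h,hi)
corr=np.array([.5901,.0035])-k[:2];print("corr",corr,"dist knob-hole",np.linalg.norm((h-k)[:2]),"knob-hinge",np.linalg.norm((hi-k)[:2]))
print("yaw line",np.degrees(np.arctan2(*(h-hi)[[0,1]])), np.degrees(np.arctan2(*(k-hi)[[0,1]])))
hs=back(S,zo((241,87),4,180,170),.072);print("scene hole",hs)
# pin subpixel
ft=cv2.imread("pics/top0.png");a=cv2.cvtColor(ft,6).astype(float)
print(ft[225:242,122:146].astype(int).ptp(2) if 0 else "")
c=ft[215:250,115:155];cv2.imwrite("pics/pinz.png",cv2.resize(c,None,fx=14,fy=14,interpolation=cv2.INTER_CUBIC))
c=cv2.imread("pics/scene0.png")[255:315,360:430];cv2.imwrite("pics/pinzs.png",cv2.resize(c,None,fx=8,fy=8,interpolation=cv2.INTER_CUBIC))
```

```text
[0.58788177 0.00436273 0.095     ] [ 0.57718908 -0.06682016  0.072     ] [0.60666556 0.13727093 0.065     ]
corr [ 0.00221823 -0.00086273] dist knob-hole 0.07198151023536309 knob-hinge 0.13422897958366828
yaw line -171.78171064847447 -171.9557193333008
scene hole [ 0.57768901 -0.06747979  0.072     ]
```

View pics/pinz.png

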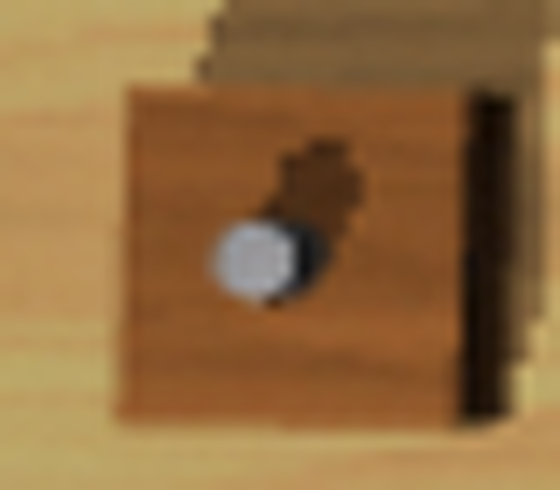

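View pics/pinzs.png

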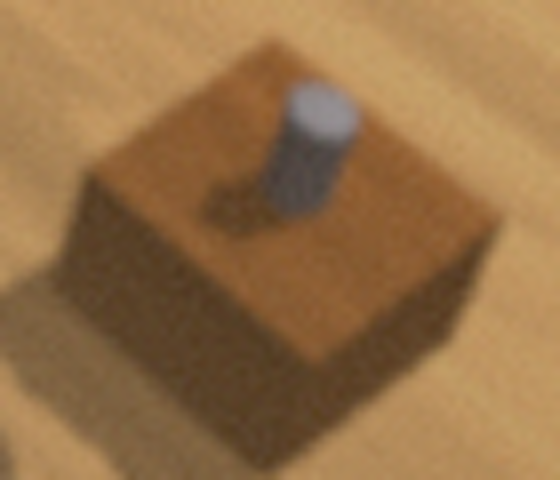

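Run:
```python
from h import *
import pickle
S,T=pickle.load(open("cams.pkl","rb"))
a=zo((256,260),14,115,215);b=zo((323,112),8,360,255)
print(back(T,a,.088),back(S,b,.088),tri([T,S],[a,b]))
st();p=back(T,a,.088)
rows([(p[0]+.001,p[1]-.0005,.12,-.145,.6),(p[0]+.001,p[1]-.0005,.059,-.145,.6)])
```

```text
[0.45652053 0.33568791 0.088     ] [0.45876051 0.33685281 0.088     ] (array([0.45666608, 0.33600346, 0.0855856 ]), array([ 0.09, -0.07,  0.07,  0.  ]))
8.3833 [0.4514 0.3305 0.194 ] yaw -8.98 zz [ 0.    -0.001 -1.   ] F [ 0.64 -0.91 -0.47] M [-0.03 -0.03  0.02] w 0.5967781825216676
[0.0227 0.0211 0.2959] [ 0.      0.0001 -0.0019] 0.6
[0.0229 0.0211 0.5399] [ 0.      0.0001 -0.0019] 0.6
```

Request:
play_rows:
  targets:
    - [0.01,0.01,0.05,0,0,0,0.6]
    - [0.022,0.02,0.1,0,0,-0.001,0.6]
    - [0.022,0.02,0.2,0,0,-0.001,0.6]
    - [0.022,0.02,0.28,0,0,-0.001,0.6]
    - [0.022,0.02,0.28,0,0,-0.001,0.6]

```text
time_s: 8.8
position: [0.455, 0.3333, 0.1195]
eef_rot: [0.759, 0.652, -0.004, 0.0]
force: [-0.7, 0.2, -0.1]
width: 0.6
```

Run:
```python
from h import *
st()
rows([(.4575,.3355,.059,-.145,.6)])
fs=robot.grab_frame("scene")
st()
b=fs["pixels"][170:310,340:490]
cv2.imwrite("pics/s6.png",cv2.resize(b,None,fx=4,fy=4,interpolation=cv2.INTER_CUBIC))
```

```text
8.8 [0.455  0.3333 0.1195] yaw -8.69 zz [-0.006 -0.006 -1.   ] F [-0.74  0.23 -0.06] M [0.01 0.02 0.02] w 0.6000639814864307
[0.0118 0.0097 0.242 ] [-0.0009  0.0011 -0.0011] 0.6
8.85 [0.456  0.3339 0.1213] yaw -8.69 zz [-0.004 -0.004 -1.   ] F [-0.59  0.03  0.29] M [-0.03  0.02 -0.07] w 0.5978427969878293
```

View pics/s6.png

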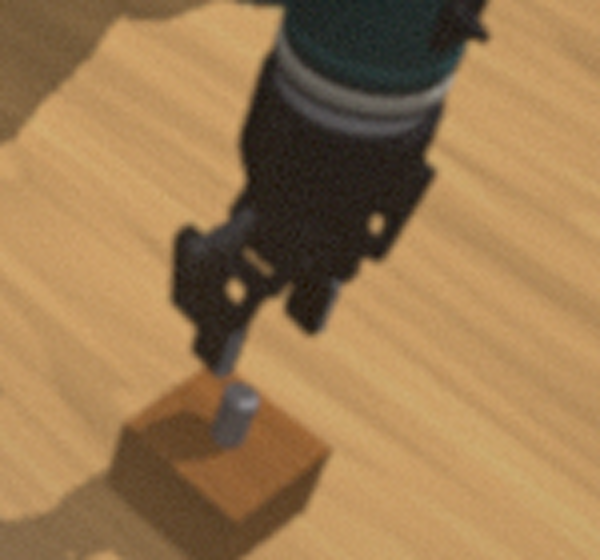

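Jaws at (218,365)/(315,325) straddle the pin head (238,395) from above; descending.

Request:
play_rows:
  targets:
    - [0.004,0.006,0.06,0,0,0,0.6]
    - [0.008,0.008,0.12,0,0,0,0.6]
    - [0.008,0.008,0.18,0,0,0,0.6]
    - [0.008,0.008,0.24,0,0,0,0.6]
    - [0.008,0.008,0.24,0,0,0,0.6]

```text
time_s: 9.27
position: [0.4588, 0.3368, 0.0625]
eef_rot: [0.758, 0.652, -0.002, 0.0]
force: [-0.3, -1.0, -0.6]
width: 0.599
```

Run:
```python
from h import *
st()
rows([(.4575,.3355,.0595,-.145,.6)])
```

```text
9.2667 [0.4588 0.3368 0.0625] yaw -8.64 zz [-0.002 -0.002 -1.   ] F [-0.34 -1.02 -0.62] M [0.01 0.02 0.03] w 0.5993734850611104
[-0.0057 -0.0045  0.0119] [-0.0003  0.0004 -0.0009] 0.6
```

Request:
play_rows:
  targets:
    - [-0.004,-0.004,0.01,0,0,0,0.6]
    - [-0.004,-0.004,0.01,0,0,0,0.4]
    - [-0.004,-0.004,0.01,0,0,0,0.3]
    - [-0.004,-0.004,0.01,0,0,0,0.2]
    - [-0.004,-0.004,0.01,0,0,0,0.15]

```text
time_s: 9.68
position: [0.4588, 0.3374, 0.0627]
eef_rot: [0.758, 0.652, 0.001, 0.0]
force: [-0.4, 0.1, 3.4]
width: 0.191
```

Request:
play_rows:
  targets:
    - [0,0,0,0,0,0,0.1]
    - [0,0,0,0,0,0,0.05]
    - [0,0,0,0,0,0,0]
    - [0,0,0,0,0,0,0]

```text
time_s: 10.02
position: [0.4588, 0.3374, 0.0626]
eef_rot: [0.758, 0.652, 0.001, 0.0]
force: [-1.2, -0.5, 6.2]
width: 0.188
```

Run:
```python
from h import *
st()
```

```text
10.0167 [0.4588 0.3374 0.0626] yaw -8.59 zz [ 0.001  0.001 -1.   ] F [-1.19 -0.55  6.21] M [-0.11  0.16  0.04] w 0.18764614609208866
```

Request:
play_rows:
  targets:
    - [0,0,-0.04,0,0,0,0]
    - [0,0,-0.14,0,0,0,0]
    - [0,0,-0.28,0,0,0,0]
    - [0,0,-0.42,0,0,0,0]
    - [0,0,-0.56,0,0,0,0]

```text
time_s: 10.43
position: [0.4574, 0.3366, 0.2031]
eef_rot: [0.758, 0.652, -0.001, 0.0]
force: [0.6, 0.8, -0.4]
width: 0.186
```

Request:
play_rows:
  targets:
    - [0,0,0,0,0,0,0]
    - [0,0,0,0,0,0,0]
    - [0,0,0,0,0,0,0]

```text
time_s: 10.68
position: [0.4573, 0.3369, 0.2014]
eef_rot: [0.758, 0.652, -0.0, -0.0]
force: [-0.6, -0.2, -0.8]
width: 0.189
```

Run:
```python
from h import *
st()
fs=robot.grab_frame("scene")
b=fs["pixels"][150:300,340:490]
cv2.imwrite("pics/s7.png",cv2.resize(b,None,fx=4,fy=4,interpolation=cv2.INTER_CUBIC))
st()
rows([(.5794,-.0677,.2,-.145,0)])
```

```text
10.6833 [0.4573 0.3369 0.2014] yaw -8.56 zz [-0.001 -0.    -1.   ] F [-0.64 -0.16 -0.84] M [0.03 0.04 0.05] w 0.18871786319633443
10.7333 [0.4568 0.3365 0.2006] yaw -8.56 zz [-0.002 -0.001 -1.   ] F [-0.27 -0.19 -0.2 ] M [-0.02  0.02 -0.01] w 0.18299615844100978
[-1.526   0.7255  0.0037] [-0.0003  0.0003 -0.0007] 0
```

View pics/s7.png

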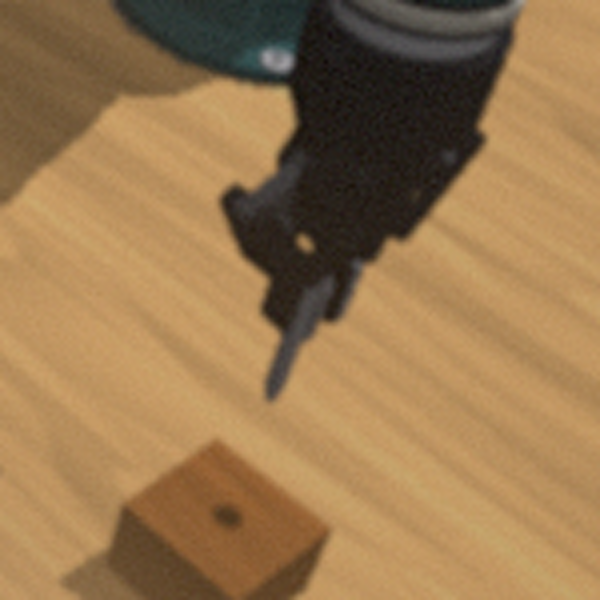

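Run:
```python
from h import *
import pickle
S,T=pickle.load(open("cams.pkl","rb"))
for z in(.144,.192):
    u=proj(S,(.457,.3367,z));print((u-[340,150]+.5)*4-.5)
print(back(S,zo((271,396),4,340,150),.144))
```

```text
[269.97495593 401.00744589]
[294.88448914 332.89194034]
[0.45400739 0.33490854 0.144     ]
```

The pin hangs upright in the grip, nose at (271,396) where predicted (270,401); the block hole is empty. Moving to the yoke.

Request:
play_rows:
  targets:
    - [-0.1,0.048,0,0,0,0,0]
    - [-0.2,0.096,0,0,0,0,0]
    - [-0.3,0.144,0,0,0,0,0]
    - [-0.4,0.19,0,0,0,0,0]
    - [-0.51,0.242,0,0,0,0,0]

```text
time_s: 11.15
position: [0.4975, 0.2009, 0.1996]
eef_rot: [0.758, 0.653, -0.002, -0.001]
force: [0.4, -0.1, -1.8]
width: 0.188
```

Request:
play_rows:
  targets:
    - [-0.1,0.048,0,0,0,0,0]
    - [-0.2,0.096,0,0,0,0,0]
    - [-0.3,0.144,0,0,0,0,0]
    - [-0.4,0.19,0,0,0,0,0]
    - [-0.51,0.242,0,0,0,0,0]

```text
time_s: 11.57
position: [0.5383, 0.066, 0.1996]
eef_rot: [0.758, 0.653, -0.002, -0.001]
force: [-0.2, 0.4, -0.1]
width: 0.19
```

Request:
play_rows:
  targets:
    - [-0.1,0.048,0,0,0,0,0]
    - [-0.2,0.096,0,0,0,0,0]
    - [-0.3,0.144,0,0,0,0,0]
    - [-0.4,0.19,0,0,0,0,0]
    - [-0.5,0.24,0,0,0,0,0]

```text
time_s: 11.98
position: [0.5789, -0.0668, 0.1994]
eef_rot: [0.758, 0.652, -0.002, -0.002]
force: [0.2, 0.4, -1.6]
width: 0.186
```

Request:
play_rows:
  targets:
    - [0,0,0,0,0,0,0]
    - [0,0,0,0,0,0,0]
    - [0,0,0,0,0,0,0]

```text
time_s: 12.23
position: [0.5791, -0.0651, 0.1999]
eef_rot: [0.758, 0.652, -0.001, -0.001]
force: [0.1, 0.8, -2.0]
width: 0.191
```

Run:
```python
from h import *
st()
rows([(.5794,-.0677,.16,-.145,0)])
```

```text
12.2333 [ 0.5791 -0.0651  0.1999] yaw -8.59 zz [-0.004  0.001 -1.   ] F [ 0.1   0.75 -2.03] M [ 0.04  0.06 -0.01] w 0.19109172735808466
[-0.0102  0.0035  0.1596] [-0.0006 -0.     -0.0008] 0
```

Request:
play_rows:
  targets:
    - [-0.01,0.003,0.06,-0.0005,0,0,0]
    - [-0.01,0.003,0.12,-0.0005,0,0,0]
    - [-0.01,0.003,0.18,-0.0005,0,0,0]
    - [-0.01,0.003,0.24,-0.0005,0,0,0]
    - [-0.01,0.003,0.24,-0.0005,0,0,0]

```text
time_s: 12.65
position: [0.5778, -0.0656, 0.1382]
eef_rot: [0.757, 0.653, -0.001, -0.002]
force: [-1.4, 0.6, -0.2]
width: 0.19
```

Run:
```python
from h import *
import pickle
S,T=pickle.load(open("cams.pkl","rb"))
st()
f=robot.grab_frame("scene");st()
b=f["pixels"][150:250,190:290]
cv2.imwrite("pics/s8.png",cv2.resize(b,None,fx=6,fy=6,interpolation=cv2.INTER_CUBIC))
o=robot.get_obs()["position"]
for dz in(.0567,.0087): print(((proj(S,o-[0,0,dz])-[190,150])+.5)*6-.5)
print(((proj(S,(.577,-.067,.072))-[190,150])+.5)*6-.5)
```

```text
12.65 [ 0.5778 -0.0656  0.1382] yaw -8.4 zz [-0.004  0.001 -1.   ] F [-1.39  0.56 -0.2 ] M [0.04 0.05 0.01] w 0.18970128981249332
12.7 [ 0.5787 -0.066   0.1396] yaw -8.43 zz [-0.002  0.001 -1.   ] F [-0.88 -0.19 -1.16] M [ 0.   -0.   -0.03] w 0.1828129185494726
[300.94368173 233.90041228]
[297.80515647 144.39090253]
[303.72983831 250.7262089 ]
```

View pics/s8.png

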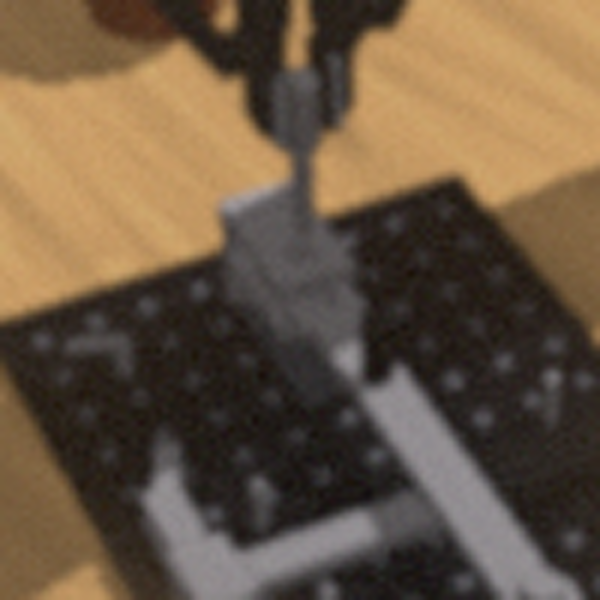

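The pin nose (302,235) hangs over the hole (about 302,250), in line with prediction. Lowering gently.

Request:
play_rows:
  targets:
    - [0,0.001,0.006,0,0,0,0]
    - [0,0.002,0.012,0,0,0,0]
    - [0,0.002,0.018,0,0,0,0]
    - [0,0.002,0.024,0,0,0,0]
    - [0,0.002,0.03,0,0,0,0]

```text
time_s: 13.12
position: [0.5816, -0.0683, 0.1345]
eef_rot: [0.758, 0.652, 0.001, 0.002]
force: [-0.1, 0.1, -1.0]
width: 0.187
```

Request:
play_rows:
  targets:
    - [0,0,0.005,0,0,0,0]
    - [0,0,0.01,0,0,0,0]
    - [0,0,0.015,0,0,0,0]

```text
time_s: 13.37
position: [0.5813, -0.0684, 0.1303]
eef_rot: [0.758, 0.652, 0.001, 0.001]
force: [0.2, 0.2, -0.6]
width: 0.192
```

Request:
play_rows:
  targets:
    - [0,0,0.005,0,0,0,0]
    - [0,0,0.01,0,0,0,0]
    - [0,0,0.012,0,0,0,0]

```text
time_s: 13.62
position: [0.5812, -0.0684, 0.1271]
eef_rot: [0.758, 0.652, 0.001, 0.001]
force: [-0.5, -0.2, -0.4]
width: 0.186
```

Request:
play_rows:
  targets:
    - [0.003,-0.003,0,0,0,0,0]
    - [0.006,-0.006,0,0,0,0,0]
    - [0.008,-0.007,0,0,0,0,0]
    - [0.008,-0.007,0,0,0,0,0]

```text
time_s: 13.95
position: [0.5798, -0.0658, 0.1273]
eef_rot: [0.758, 0.652, 0.001, 0.001]
force: [0.4, 0.3, -1.0]
width: 0.185
```

Request:
play_rows:
  targets:
    - [0,0,0.004,0,0,0,0]
    - [0,0,0.008,0,0,0,0]
    - [0,0,0.008,0,0,0,0]

```text
time_s: 14.2
position: [0.5797, -0.0661, 0.1251]
eef_rot: [0.758, 0.652, 0.001, 0.001]
force: [0.2, 0.4, -1.4]
width: 0.186
```

Run:
```python
from h import *
st()
f=robot.grab_frame("scene");st()
b=f["pixels"][150:250,190:290]
cv2.imwrite("pics/s9.png",cv2.convertScaleAbs(cv2.resize(b,None,fx=6,fy=6,interpolation=cv2.INTER_CUBIC),alpha=1.6,beta=0))
```

```text
14.2 [ 0.5797 -0.0661  0.1251] yaw -8.58 zz [ 0.003 -0.    -1.   ] F [ 0.16  0.4  -1.44] M [-0.01  0.01 -0.01] w 0.18578050810989763
14.25 [ 0.5798 -0.0661  0.1252] yaw -8.58 zz [ 0.003 -0.    -1.   ] F [ 0.83 -0.22 -1.89] M [0.   0.02 0.02] w 0.18709526392036546
```

View pics/s9.png

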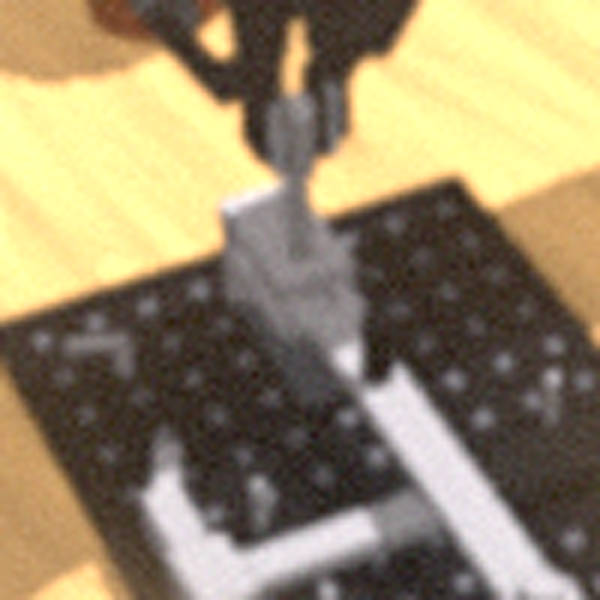

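No contact force; the shank ends at (297,252) by the hole. Continuing.

Request:
play_rows:
  targets:
    - [0,0,0.004,0,0,0,0]
    - [0,0,0.008,0,0,0,0]
    - [0,0,0.012,0,0,0,0]

```text
time_s: 14.5
position: [0.5799, -0.0661, 0.1222]
eef_rot: [0.758, 0.652, 0.001, 0.001]
force: [0.0, 0.0, -0.8]
width: 0.189
```

Request:
play_rows:
  targets:
    - [0,0,0.004,0,0,0,0]
    - [0,0,0.008,0,0,0,0]
    - [0,0,0.012,0,0,0,0]

```text
time_s: 14.75
position: [0.5798, -0.0661, 0.1192]
eef_rot: [0.758, 0.652, 0.001, 0.001]
force: [-1.1, -0.0, -1.0]
width: 0.191
```

Request:
play_rows:
  targets:
    - [0,0,0.004,0,0,0,0]
    - [0,0,0.008,0,0,0,0]
    - [0,0,0.012,0,0,0,0]

```text
time_s: 15.0
position: [0.5799, -0.0661, 0.1162]
eef_rot: [0.758, 0.652, 0.001, 0.001]
force: [-0.3, 1.0, -0.9]
width: 0.187
```

Request:
play_rows:
  targets:
    - [0,0,0.004,0,0,0,0]
    - [0,0,0.008,0,0,0,0]
    - [0,0,0.012,0,0,0,0]

```text
time_s: 15.25
position: [0.5799, -0.0661, 0.1132]
eef_rot: [0.758, 0.652, 0.001, 0.001]
force: [1.1, 0.6, -0.7]
width: 0.189
```

Request:
play_rows:
  targets:
    - [0,0,0.004,0,0,0,0]
    - [0,0,0.008,0,0,0,0]
    - [0,0,0.012,0,0,0,0]

```text
time_s: 15.5
position: [0.5799, -0.0661, 0.1102]
eef_rot: [0.758, 0.652, 0.001, 0.001]
force: [0.6, 0.0, -1.3]
width: 0.189
```

Request:
play_rows:
  targets:
    - [0,0,0.004,0,0,0,0]
    - [0,0,0.008,0,0,0,0]
    - [0,0,0.012,0,0,0,0]

```text
time_s: 15.75
position: [0.5799, -0.0661, 0.1072]
eef_rot: [0.758, 0.652, 0.001, 0.001]
force: [-0.4, -0.4, -1.0]
width: 0.188
```

Run:
```python
from h import *
f=robot.grab_frame("scene");st()
b=f["pixels"][150:250,190:290]
cv2.imwrite("pics/s10.png",cv2.convertScaleAbs(cv2.resize(b,None,fx=6,fy=6,interpolation=cv2.INTER_CUBIC),alpha=1.6,beta=0))
```

```text
15.8 [ 0.5798 -0.066   0.107 ] yaw -8.58 zz [ 0.003 -0.    -1.   ] F [-0.57  0.44 -0.7 ] M [ 0.01 -0.02  0.02] w 0.18630765972449484
```

View pics/s10.png

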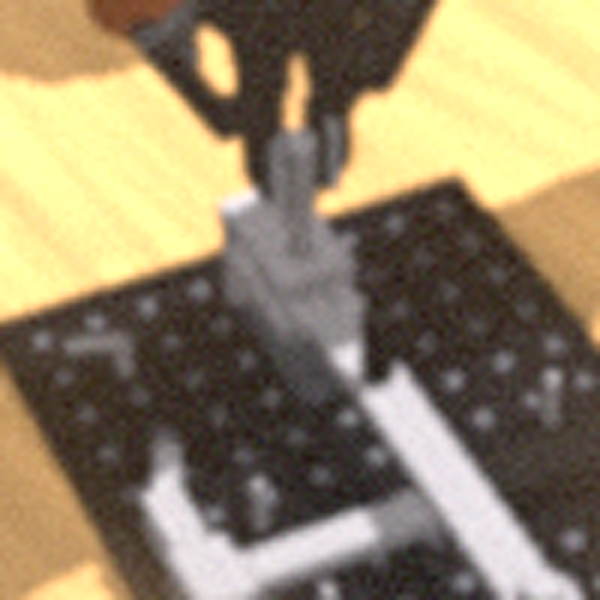

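The shank now vanishes into the upper ear's hole at (300,250); still no load. Continuing through eye and lower ear.

Request:
play_rows:
  targets:
    - [0,0,0.004,0,0,0,0]
    - [0,0,0.008,0,0,0,0]
    - [0,0,0.012,0,0,0,0]

```text
time_s: 16.05
position: [0.58, -0.0661, 0.1043]
eef_rot: [0.758, 0.652, 0.001, 0.001]
force: [-0.4, 0.0, -1.2]
width: 0.187
```

Request:
play_rows:
  targets:
    - [0,0,0.004,0,0,0,0]
    - [0,0,0.008,0,0,0,0]
    - [0,0,0.012,0,0,0,0]

```text
time_s: 16.3
position: [0.5799, -0.0661, 0.1012]
eef_rot: [0.758, 0.652, 0.001, 0.001]
force: [0.1, -0.2, -2.7]
width: 0.19
```

Request:
play_rows:
  targets:
    - [0,0,0.004,0,0,0,0]
    - [0,0,0.008,0,0,0,0]
    - [0,0,0.012,0,0,0,0]

```text
time_s: 16.55
position: [0.58, -0.0661, 0.0982]
eef_rot: [0.758, 0.652, 0.001, 0.001]
force: [0.7, -0.6, -1.1]
width: 0.19
```

Request:
play_rows:
  targets:
    - [0,0,0.004,0,0,0,0]
    - [0,0,0.008,0,0,0,0]
    - [0,0,0.012,0,0,0,0]

```text
time_s: 16.8
position: [0.58, -0.0661, 0.0952]
eef_rot: [0.758, 0.652, 0.001, 0.001]
force: [0.3, 0.1, -1.5]
width: 0.188
```

Request:
play_rows:
  targets:
    - [0,0,0.004,0,0,0,0]
    - [0,0,0.008,0,0,0,0]
    - [0,0,0.012,0,0,0,0]

```text
time_s: 17.05
position: [0.58, -0.0661, 0.0922]
eef_rot: [0.758, 0.652, 0.001, 0.001]
force: [-0.1, 0.2, -0.9]
width: 0.188
```

Request:
play_rows:
  targets:
    - [0,0,0.004,0,0,0,0]
    - [0,0,0.008,0,0,0,0]
    - [0,0,0.012,0,0,0,0]

```text
time_s: 17.3
position: [0.58, -0.0661, 0.0892]
eef_rot: [0.758, 0.652, 0.001, 0.001]
force: [-0.1, 0.2, -1.0]
width: 0.189
```

Request:
play_rows:
  targets:
    - [0,0,0.004,0,0,0,0]
    - [0,0,0.008,0,0,0,0]
    - [0,0,0.012,0,0,0,0]

```text
time_s: 17.55
position: [0.58, -0.0661, 0.0862]
eef_rot: [0.758, 0.652, 0.001, 0.001]
force: [0.1, -0.2, -0.6]
width: 0.185
```

Request:
play_rows:
  targets:
    - [0,0,0.004,0,0,0,0]
    - [0,0,0.008,0,0,0,0]
    - [0,0,0.008,0,0,0,0]

```text
time_s: 17.8
position: [0.5799, -0.0661, 0.0841]
eef_rot: [0.758, 0.652, 0.001, 0.001]
force: [0.6, -0.4, -0.5]
width: 0.188
```

Request:
play_rows:
  targets:
    - [0,0,0.002,0,0,0,0]
    - [0,0,0.004,0,0,0,0]
    - [0,0,0.006,0,0,0,0]

```text
time_s: 18.05
position: [0.58, -0.0661, 0.0828]
eef_rot: [0.758, 0.652, 0.001, 0.001]
force: [0.3, -0.1, -1.8]
width: 0.185
```

Request:
play_rows:
  targets:
    - [0,0,0.002,0,0,0,0]
    - [0,0,0.004,0,0,0,0]
    - [0,0,0.004,0,0,0,0]

```text
time_s: 18.3
position: [0.58, -0.0661, 0.0817]
eef_rot: [0.758, 0.652, 0.001, 0.001]
force: [0.3, 0.1, -0.4]
width: 0.189
```

Request:
play_rows:
  targets:
    - [0,0,0.002,0,0,0,0]
    - [0,0,0.004,0,0,0,0]
    - [0,0,0.004,0,0,0,0]

```text
time_s: 18.55
position: [0.58, -0.0661, 0.0808]
eef_rot: [0.758, 0.652, 0.001, 0.001]
force: [0.3, -0.7, -1.2]
width: 0.183
```

Near the seat; half-millimetre steps until contact.

Request:
play_rows:
  targets:
    - [0,0,0.002,0,0,0,0]
    - [0,0,0.004,0,0,0,0]
    - [0,0,0.004,0,0,0,0]

```text
time_s: 18.8
position: [0.5801, -0.0661, 0.0807]
eef_rot: [0.758, 0.652, 0.001, 0.001]
force: [-2.3, 1.0, 7.0]
width: 0.184
```

Request:
play_rows:
  targets:
    - [0,0,0.002,0,0,0,0]
    - [0,0,0.004,0,0,0,0]
    - [0,0,0.004,0,0,0,0]

```text
time_s: 19.05
position: [0.5801, -0.0662, 0.0806]
eef_rot: [0.758, 0.652, 0.001, 0.001]
force: [-2.8, 0.0, 12.8]
width: 0.187
```

Seated exactly at the predicted height. Relieving the load, then opening.

Request:
play_rows:
  targets:
    - [0,0,-0.003,0,0,0,0]
    - [0,0,-0.006,0,0,0,0]
    - [0,0,-0.006,0,0,0,0]

```text
time_s: 19.3
position: [0.5801, -0.0662, 0.0807]
eef_rot: [0.758, 0.652, 0.001, 0.001]
force: [-1.2, 0.4, 6.6]
width: 0.188
```

Request:
play_rows:
  targets:
    - [0,0,0,0,0,0,0.2]
    - [0,0,0,0,0,0,0.3]
    - [0,0,0,0,0,0,0.45]
    - [0,0,0,0,0,0,0.55]
    - [0,0,0,0,0,0,0.55]

```text
time_s: 19.72
position: [0.58, -0.0661, 0.08]
eef_rot: [0.758, 0.652, 0.001, 0.001]
force: [-0.5, 0.6, -0.4]
width: 0.549
```

Request:
play_rows:
  targets:
    - [0,0,-0.06,0,0,0,0.55]
    - [0,0,-0.14,0,0,0,0.55]
    - [0,0,-0.28,0,0,0,0.55]
    - [0,0,-0.42,0,0,0,0.55]
    - [0,0,-0.5,0,0,0,0.55]

```text
time_s: 20.13
position: [0.581, -0.0665, 0.2084]
eef_rot: [0.758, 0.652, 0.002, 0.003]
force: [0.8, -0.5, 0.3]
width: 0.555
```

Request:
play_rows:
  targets:
    - [0.13,0,0,0,0,0,0.55]
    - [0.26,-0.1,0,0,0,0,0.55]
    - [0.4,-0.2,0,0,0,0,0.55]
    - [0.53,-0.3,0,0,0,0,0.55]
    - [0.66,-0.4,0,0,0,0,0.55]

```text
time_s: 20.55
position: [0.5044, 0.1134, 0.2049]
eef_rot: [0.758, 0.652, 0.001, 0.001]
force: [0.5, 0.9, -1.2]
width: 0.552
```

Request:
play_rows:
  targets:
    - [0.13,0,0,0,0,0,0.55]
    - [0.26,0,0,0,0,0,0.55]
    - [0.4,0,0,0,0,0,0.55]
    - [0.4,0,0,0,0,0,0.55]

```text
time_s: 20.88
position: [0.5208, 0.2207, 0.205]
eef_rot: [0.754, 0.656, 0.004, -0.0]
force: [-0.1, 1.5, 0.3]
width: 0.551
```

Run:
```python
from h import *
st()
f=robot.grab_frame("scene");t=robot.grab_frame("top")
cv2.imwrite("pics/s11f.png",f["pixels"])
b=f["pixels"][160:310,180:340]
cv2.imwrite("pics/s11.png",cv2.resize(b,None,fx=4,fy=4,interpolation=cv2.INTER_CUBIC))
cv2.imwrite("pics/t11.png",cv2.resize(t["pixels"][140:260,170:320],None,fx=5,fy=5,interpolation=cv2.INTER_CUBIC))
```

```text
20.8833 [0.5208 0.2207 0.205 ] yaw -7.95 zz [ 0.006  0.005 -1.   ] F [-0.14  1.51  0.27] M [ 0.04  0.03 -0.01] w 0.550554509708078
```

View pics/s11.png

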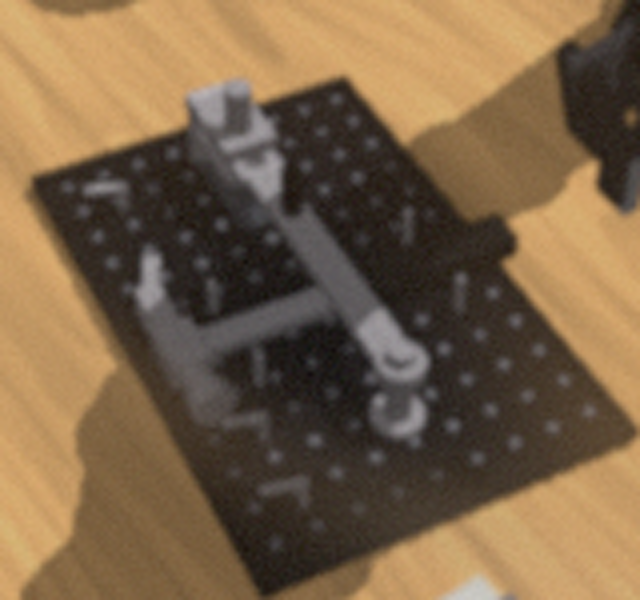

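View pics/t11.png

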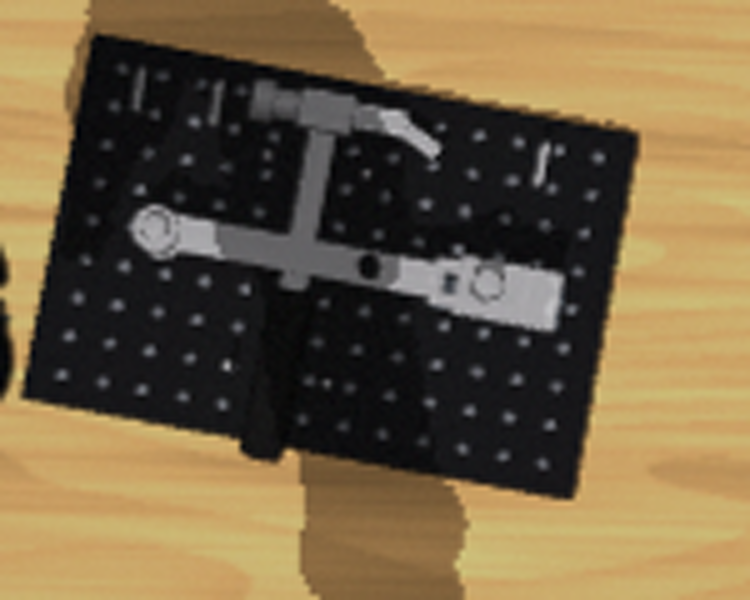

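The pin stands upright in the yoke, head at (236,110) in the scene view and (489,283) in the top view. Hinge, knob and pin are in line, and the hammer is in place. Letting the arm settle, then handing in.

Request:
play_rows:
  targets:
    - [0,0,0,0,0,0,0.55]
    - [0,0,0,0,0,0,0.55]
    - [0,0,0,0,0,0,0.55]

```text
time_s: 21.23
position: [0.5202, 0.209, 0.2049]
eef_rot: [0.759, 0.651, 0.001, 0.001]
force: [0.9, -1.0, -0.8]
width: 0.552
```

```bash
python3 -c "
from h import *
st(); print(robot.close_job())"
```

```text
21.2333 [0.5202 0.209  0.2049] yaw -8.74 zz [ 0.003 -0.001 -1.   ] F [ 0.9  -0.97 -0.76] M [-0.02  0.   -0.  ] w 0.5515374624092086
the job is handed in; nothing more can be done
None
```

The hammer is locked on: the keeper bar is shut and the pin is through both ears and the eye. I handed the job in at 21.2 s of the 72 s allowed. No verdict came back.

- **Keeper bar:** I swept it to its stop with the jaws around the knob, then eased it back about 1.7 mm so the eye sat on the yoke's line. In the top view before the pin went in, the bar lay within about 0.003 rad of the line from hinge to hole.
- **Pin:** It went down with no readable resistance until the head met the upper ear, at the height I had predicted. The highest push I read was about 13 N.
- **Last pictures:** The pin stands upright and seated, the hammer is in its cradle, and the arm is clear and touching nothing.

**Checks that disagreed:** The camera and arm positions were about 2 mm apart, so I aimed using the arm's own readings at the knob and the pin. I also corrected the pin's position by 2 to 3 mm near the hole before pushing it in, because an earlier reading had been taken before the arm settled. I did not measure the bar's angle again after the pin went in, beyond a rough check in the last top view (lines agree to about 0.4°).

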